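# Lever up the sunk butcher block and shim it level

### The arm

A 6-joint arm with a two-finger parallel gripper is mounted at the origin on the work surface. World frame = base frame: x ahead of the robot, y to its left, z up, the work surface at z = 0. Lengths are in m, angles in rad, forces in N, time in s.
With the tool pointing down it reaches from about 0.425 to 0.95 m from the base axis. Payload 3.5 kg.
Tool frame: the origin (TCP) lies at the centre of the arm's flange, where the gripper is bolted on; the fingertips stand ahead of it and the grasp point (between the pads) lies 155 mm ahead of it (r.tips_ahead is the z of the fingertips in the tool frame, in m); z points along the fingers, y is the line along which they close (so a half turn about z gives the same grasp; the last joint's range is limited). The gripper opens to 85 mm and grips with 20 to 120 N. Pads are 22 mm wide; open, the fingers measure 114 mm over their backs; the gripper's body (76 mm by 85 mm) begins 54 mm behind the grasp point. The pads swing forward as they close: fully open they stand 13 mm farther back than shut.
Start: joints at [1.031, 0.286, 1.577, -0, 1.279, -0.15], TCP at [0.256, 0.624, 0.405] pointing down, gripper open.
Joint ranges: [-2.77, 2.77], [-0.9, 2.22], [0.21, 2.48], [-1.53, 4.67], [0.24, 2.81], [-2.84, 2.84]. Speed limits (rad/s): [2.79, 2.79, 3.14, 3.14, 3.14, 3.14].

### API

Orientations are given as a rotation vector (axis times angle).
In Python, from plant import r, kin, viewer, job, models gives the robot as it stands. Calls block until the motion is done:
- r.movep(position, orientation): joint-space move of the TCP to a pose.
- r.move_straight(position, attitude=None, rate=0.15): straight line of the TCP; attitude=None keeps the orientation; rate is the mean speed in m/s.
- r.move_joints(angles): joint-space move.
- r.gripper_to(opening, grip_force=None): finger opening in m; grip_force is the grip in N (None keeps the last); returns when the fingers have stopped.
- r.wait(seconds).
- kin.solve_ik(position, orientation): joint angles nearest the present ones, or None.
- viewer.grab_frame(name): name is "scene" or "top" or "wrist"; returns (picture, depth): 420x560x3 uint8, red, green, blue; 420x560 float32, m along the optical axis (not along the pixel's ray), 0 where there is no reading.
- viewer.camera_model(name): a dict with "intrinsics" (3x3 intrinsics, pixels), "camera_from_world" (4x4, takes a point from world to camera coordinates). Camera axes: x right, y up, looking along -z (the intrinsics and any distortion apply to the point x, -y, -z); pixel columns grow to the right and rows downward; lengths in m; the calibration is good to about 2 mm. A picture is of the moment at which its call begins: read the wrist's pose just before it. camera_model takes no time and is no camera call; for the wrist camera it gives the pose at the moment of the call.
A pose or a line that the arm cannot do raises r.IKError and nothing moves.
- job.finish_job(): hands the job in; it is judged then, once.
Trained networks look in the newest picture that a camera, given by its name, has taken for a name from the list of things; names that differ only in an ending like _2 or _b are one class to them, and where a whole thing is asked for, a point or a joint stands for the part that bears it (a point fixed in the world has none). Each returns a list of dicts, best first, with "p" (0 to 1); they miss things now and then, are a little off and sometimes report something else, mostly with a low value. They report only what shows in the picture. A call takes as long as a camera call. They do not tell look-alikes from the thing itself.
- models.outline_of(target, camera): "mask" (420x560 bool, what is visible of it) and "position" ([column, row] in pixels, amid what is visible of it).
Readings, each from a call of its own:
- r.get_t(): time.
- r.get_joints(): joint angles.
- r.get_joint_vel(): joint speeds.
- r.get_effort(): joint torques, N m.
- r.get_ee_pos(): TCP position.
- r.get_ee_rot(): TCP orientation.
- r.get_wrist_force(): force on the tool from outside, world axes, zero at the start.
- r.get_torque(): the same for the moment, N m.
- r.get_opening(): finger opening in m.
- r.get_gripper_force(): force on a finger pad.
Only numpy, scipy, OpenCV 4.12 (cv2) and the standard library are available. Lean on these libraries where they do the work, as an engineer would, in place of code of your own. Each camera call takes 0.05 s, during which the arm holds its last target. There are 200 camera calls.

### The job

The front edge of the hinged butcher block has sunk. Lever the edge up with the pry bar over the fulcrum ridge of the stand, trap the bar's handle under the stand's keeper hook so that the edge stays up, and slide the thicker of the two wooden shims under the edge, nose first, until you feel it bear on the hidden stop rail, gently, with less than 20 N. Then ease the bar off so that the block comes down gently on the shim, do not let it drop, draw the bar clear of the block and let go of it; never raise the edge more than about 20 mm, and leave everything else on the worktop alone.

Things in the scene. Friction and masses are not known exactly. Their poses are not given: they have to be found in the camera images.
- plinth: Fixed wooden plinth 340 (x) x 350 (y) x 30 mm high; origin at the centre of its underside on the worktop, z up. Its front faces its own -y. The butcher block is hinged over it; in front of the block's edge a 30 mm wide ledge of the plinth's top stays free.
- edge (a point): Point on the plinth's top (30 mm above the worktop) straight under the middle of the block's front edge: plinth x 0, y -0.145; axes those of the plinth. The edge runs 150 mm to either side along x. Under the block a 10 mm high steel stop rail runs along the plinth's top, parallel to the edge; it was set by hand 36 to 54 mm behind the edge and cannot be measured: feel for it.
- hinge (a point): On the dark butcher block, 300 x 300 x 40 mm, 2.6 kg give or take a fifth. This point is on its hinge line, the middle of its rear underside edge (plinth y +0.155, 54 mm above the worktop); the block runs from there 300 mm along its -y to the front edge; z up through its thickness. As found, the gap between plinth top and front edge is 18 mm; on the 24 mm shim it is level.
- block (a joint): Tilt of the block about its rear hinge, rad: 0 as found (front edge sunk), grows as the front edge rises (edge lift = 300 mm x value). 0.020: level, resting on the thick shim. About 0.04 with the bar trapped under the keeper hook.
- stand: Lever stand fixed to the worktop in front of the plinth: wooden bed 50 x 280 x 12 mm, a fulcrum block with a rounded steel ridge (radius 8 mm, 50 mm long along x, top 52 mm above the worktop) and a steel keeper hook. Origin on the worktop under the ridge; its +y points to the block, roughly square to the edge, z up.
- ridge (a point): Middle of the top line of the fulcrum ridge, 52 mm above the worktop; axes those of the stand.
- keeper (a point): Middle of the underside of the keeper hook's lip, 70 mm above the worktop, at stand x 0, y -0.212; axes those of the stand. The lip is 24 mm long in y, 10 mm thick, and reaches from its post (face at x -0.014) to x +0.014; open towards +x. Press the handle lower than the lip on its +x side, swing it towards -x under the lip; the block's weight then keeps it up against the lip.
- bar: Loose steel pry bar 340 mm long, 0.45 kg, lying along its y, underside flat. Origin on the underside at its centre of mass, z up. Tip at y +0.185; blade 22 mm wide, 7 mm thick, its last 12 mm 4 mm thick. Handle 18 wide, 20 mm high from y +0.035 back to -0.155. Enters the gap with the tip sloping down 12 degrees over the ridge; level on the ridge it raises the edge 11 mm.
- shim: The thick loose wooden shim: slab 40 (x) x 82 (y) x 24 mm, on its rear end an upright grip tab 24 (x) x 22 (y) x 30 mm centred at y -0.030 (total height 54 mm). Origin at the centre of the underside, nose at y +0.041. Home: nose against the stop rail, origin then at plinth y -0.150 to -0.132, tab 6 to 24 mm in front of the edge. Weighs 50 g. Any place along the edge will do.
- thin_shim: The other shim, of the same shape but only 12 mm thick (total height 42 mm): not to be used. The two lie in either of two places on the worktop.
- onion: Brown onion, 72 mm wide, bystander; origin at its foot.
- pepper: Red bell pepper, 76 mm wide, 92 mm tall, bystander; origin at its foot.
- bowl: White bowl, 120 mm wide, 60 mm tall, bystander; origin at its foot.
- jar: Jar, 70 mm wide, 110 mm tall, bystander; origin at its foot.
- knife: Broad-bladed kitchen knife 290 mm long along its y, lying flat, bystander; origin near its middle.
- mill: Wooden pepper mill, 56 mm wide, 168 mm tall, bystander; origin at its foot.
There are look-alikes about, which are no part of the job. What is shaped like the shim but black or turquoise is not meant.

How it is judged:
On the way, in this order (a step that is already met when the one before it is completed fails the run):
1. the block's front edge is levered up at least 8 mm by the bar over the fulcrum ridge (value of joint block above 0.0267 rad and contact force between bar and block above 2 N and contact force between bar and stand above 2 N), for 0.2 s.
2. the bar, trapped under the keeper hook, holds the edge up with the fingers off it (value of joint block above 0.0267 rad and contact force between bar and block above 2 N and contact force between the fingers and bar below 0.1 N), for 0.2 s.
3. the thick shim is pushed home under the raised edge until its nose meets the stop rail (within 2.5 mm) (value of joint block above 0.0225 rad and y of shim in the frame of rail above -0.0435 m and x of shim in the frame of plinth between -0.13 and 0.13 m and z of shim in the frame of plinth above 0.026 m and angle between shim's own z axis and vertical below 0.06 rad and angle between the y axis of shim and the y axis of plinth, either way round below 0.15 rad), for 0.1 s.
At the end, for the whole second after the job is handed in: Thick shim flat under the block's edge, nose within 2.5 mm of the stop rail, square within 0.15 rad; block resting on it (joint 0.016 to 0.0235); bar lying still, touching nothing of the block, its tip at least about 5 mm in front of the edge; fingers off everything (y of shim in the frame of rail above -0.0435 m and x of shim in the frame of plinth between -0.13 and 0.13 m and z of shim in the frame of plinth above 0.026 m and angle between shim's own z axis and vertical below 0.06 rad and angle between the y axis of shim and the y axis of plinth, either way round below 0.15 rad and value of joint block between 0.016 and 0.0235 rad and contact force between shim and block above 3 N and contact force between bar and block below 0.1 N and contact force between the fingers and anything else below 0.1 N and y of bar in the frame of plinth below -0.335 m and linear speed of each of bar, shim below 0.02 m/s).
It fails at once if the block dropped (falling faster than 0.6 rad/s, some 0.18 m/s at its edge) (velocity of joint block below -0.6 rad/s).
It fails at once if the edge raised more than 22 mm (value of joint block above 0.0735 rad).
It fails at once if the bar (over 40 N) or the shim (over 30 N) forced against the block, or the shim against the stop rail (over 20 N) (contact force between bar and block above 40 N or contact force between shim and block above 30 N or contact force between shim and rail above 20 N).
It fails at once if the block lifted or pushed by the robot itself with more than 5 N instead of with the bar (contact force between the fingers and block above 5 N).
It fails at once if a bystander or the thin shim moved more than 25 mm (distance of any of onion, pepper, bowl, jar, knife, mill, thin_shim from where it was at the start of the episode above 0.025 m).
It also fails if it takes over 64 s, if anything falls off the work surface, if the arm or the gripper's body presses on something with over 40 N, if the wrist force passes 120 N, or if a joint passes its speed limit or range.

## Working session

There is one attempt and no reset: what is moved stays moved. The work goes in short steps, each a Python script; the robot and the scene stay as the last script left them, time stands still between calls to the robot, and variables do not carry over. Pictures are saved under pics/ and viewed, at most 10 in all, crops included, and the job is handed in when it is done.

```bash
ls; mkdir -p pics
python3 - <<'E'
from plant import r,viewer,models
import cv2,numpy as np
for n in ["top","scene"]:
    p,d=viewer.grab_frame(n); cv2.imwrite(f"pics/{n}0.png",p[:,:,::-1]); np.savez(f"pics/{n}0.npz",p=p,d=d)
    c=viewer.camera_model(n); print(n,c["intrinsics"],c["camera_from_world"],[k for k in c])
    for t in ["plinth","block","stand","bar","shim","onion","pepper","bowl","jar","knife","mill"]:
        print(t,[(round(o["p"],2),np.round(o["position"]).tolist(),int(o["mask"].sum())) for o in models.outline_of(t,n)])
print(r.get_t(),r.tips_ahead)
E
python3 -c "
import cv2,numpy as np
a=cv2.imread('pics/top0.png');cv2.imwrite('pics/top0b.png',cv2.resize(a,(800,600),interpolation=2))"
```

```text
pics
top [[517.69802315   0.         286.36697326]
 [  0.         517.69802315 208.88763435]
 [  0.           0.           1.        ]] [[-1.81601208e-02 -9.99834860e-01 -6.80214118e-04  1.17724803e-02]
 [ 9.87411304e-01 -1.80413778e-02  1.57141416e-01 -5.26712717e-01]
 [-1.57127737e-01  2.18205599e-03  9.87575877e-01 -1.46023815e+00]
 [ 0.00000000e+00  0.00000000e+00  0.00000000e+00  1.00000000e+00]] ['intrinsics', 'camera_from_world']
plinth [(0.91, [223.0, 212.0], 13947)]
block [(0.69, [222.0, 209.0], 11386)]
stand [(0.72, [220.0, 208.0], 11331), (0.71, [335.0, 213.0], 1761), (0.4, [109.0, 271.0], 724)]
bar [(0.72, [352.0, 171.0], 910)]
shim [(0.76, [367.0, 240.0], 445), (0.76, [373.0, 280.0], 408), (0.74, [325.0, 272.0], 411)]
onion [(0.61, [451.0, 218.0], 481)]
pepper [(0.96, [441.0, 256.0], 610), (0.62, [350.0, 171.0], 884)]
bowl [(0.68, [249.0, 119.0], 1209), (0.63, [451.0, 218.0], 461), (0.44, [337.0, 214.0], 1662)]
jar [(0.59, [108.0, 269.0], 782)]
knife [(0.78, [348.0, 123.0], 990)]
mill [(0.63, [434.0, 297.0], 541)]
scene [[518.49819268   0.         275.15885311]
 [  0.   
[... 321 characters left out ...]
th [(0.55, [333.0, 209.0], 11890)]
block []
stand [(0.65, [222.0, 240.0], 1758), (0.38, [334.0, 204.0], 8907)]
bar [(0.97, [214.0, 283.0], 1021), (0.53, [334.0, 212.0], 11686)]
shim [(0.72, [176.0, 201.0], 430), (0.69, [190.0, 223.0], 394), (0.59, [222.0, 191.0], 393), (0.19, [214.0, 280.0], 1068)]
onion [(0.82, [110.0, 263.0], 484)]
pepper [(0.77, [121.0, 224.0], 578), (0.24, [225.0, 241.0], 1588)]
bowl [(0.71, [340.0, 282.0], 1403), (0.27, [112.0, 262.0], 502)]
jar [(0.95, [403.0, 142.0], 732), (0.46, [112.0, 263.0], 475), (0.44, [236.0, 213.0], 371), (0.3, [341.0, 282.0], 1419)]
knife [(0.86, [243.0, 324.0], 1359)]
mill [(0.97, [122.0, 190.0], 663), (0.43, [233.0, 215.0], 377)]
1.2 0.1734
```

View pics/top0b.png

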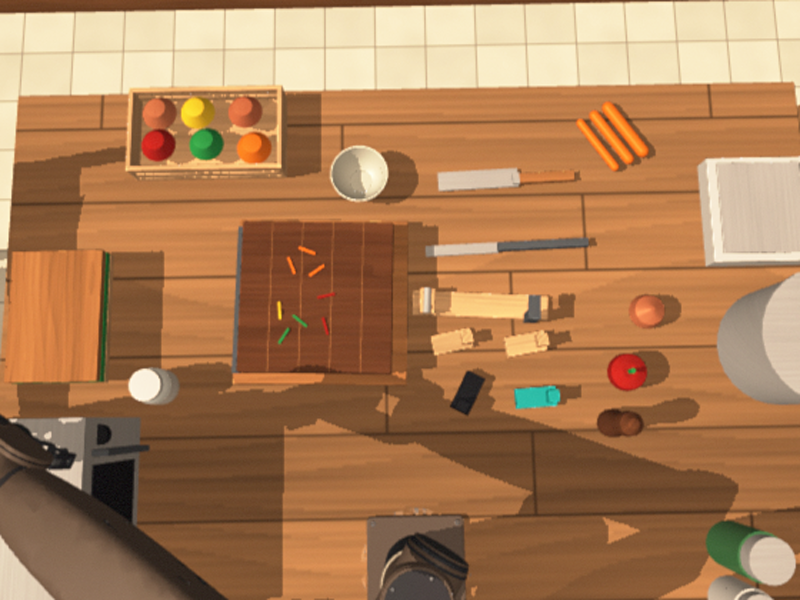

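View pics/scene0.png

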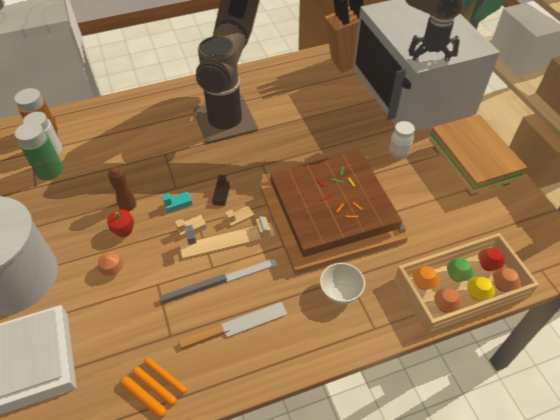

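The top view shows the block (about 222,209 in 560x420 pixels) with its edge facing image right, which is world −y. The stand is at (335,213), the bar at (352,171) and the knife behind it at (348,123). The two wooden shims are at (316,239) and (369,241), with black and turquoise decoys below them.

```bash
cat > h.py <<'E'
import numpy as np,cv2
from scipy.spatial.transform import Rotation as R
from plant import r,kin,viewer,job,models
def cloud(n,d=None,c=None):
    "world xyz per pixel"
    c=c or viewer.camera_model(n); K=c["intrinsics"]; T=np.linalg.inv(c["camera_from_world"])
    v,u=np.mgrid[:420,:560]
    P=np.stack([(u-K[0,2])/K[0,0]*d,-(v-K[1,2])/K[1,1]*d,-d],-1)
    W=P@T[:3,:3].T+T[:3,3]; W[d<=0]=np.nan
    return W
def ortho(W,p,x0,x1,y0,y1,s):
    "top-down map: colour & height; row = x from x1 down, col = y from y1 down"
    H=int((x1-x0)/s);Wd=int((y1-y0)/s)
    z=np.full((H,Wd),np.nan);im=np.zeros((H,Wd,3),np.uint8)
    i=np.nan_to_num((x1-W[...,0])/s,nan=-1).astype(int).ravel();j=np.nan_to_num((y1-W[...,1])/s,nan=-1).astype(int).ravel()
    zz=W[...,2].ravel();pp=p.reshape(-1,3);ok=(i>=0)&(i<H)&(j>=0)&(j<Wd)
    o=np.argsort(np.where(ok,zz,-9));o=o[ok[o]]
    z[i[o],j[o]]=zz[o];im[i[o],j[o]]=pp[o]
    return im,z
E
python3 - <<'E'
from h import *
a=np.load("pics/top0.npz");W=cloud("top",a["d"]);p=a["p"]
for n,(u,v) in dict(blk=(222,209),shA=(316,239),shB=(369,241),ridge=(297,211),keep=(378,215),bartip=(300,175),barend=(412,169),worktop=(340,260),bowl=(249,119),mill=(434,297),onion=(451,218)).items(): print(n,np.round(W[v-1:v+2,u-1:u+2].reshape(-1,3).mean(0),3))
for n,(u0,u1,v0,v1) in dict(shA=(300,334,228,250),shB=(350,388,228,252),stand=(285,390,198,228)).items():
    w=W[v0:v1,u0:u1].reshape(-1,3);print(n,np.histogram(w[:,2],bins=[-.01,.006,.016,.03,.038,.048,.06,.08,.1])[0])
c=viewer.camera_model("wrist");T=np.linalg.inv(c["camera_from_world"]);B=np.eye(4);B[:3,3]=r.get_ee_pos();B[:3,:3]=R.from_rotvec(r.get_ee_rot()).as_matrix()
print(np.round(np.linalg.inv(B)@T,3),c["intrinsics"][0,0],np.round(B,2))
for y in np.arange(-.35,.3,.1):
    print(y,[kin.solve_ik([x,y,.45],(R.from_euler("z",0)*R.from_euler("x",np.pi)).as_rotvec()) is not None for x in (.45,.55,.65,.75)])
E
```

```text
blk [0.522 0.183 0.09 ]
shA [ 0.44  -0.083  0.013]
shB [ 0.431 -0.236  0.025]
ridge [ 0.519 -0.028  0.051]
keep [ 0.502 -0.26   0.059]
bartip [ 0.635 -0.041  0.006]
barend [ 0.647 -0.377  0.008]
worktop [ 0.379 -0.152  0.002]
bowl [0.811 0.111 0.01 ]
mill [ 0.269 -0.38   0.15 ]
onion [ 0.489 -0.468  0.059]
shA [337 270  70   7  57   4   0   0]
shB [454  43 302  35   4  68   2   0]
stand [1400 1100  262    9   70  128   82   87]
[[-0.001  0.966  0.258  0.066]
 [ 1.     0.001  0.001  0.   ]
 [ 0.001  0.258 -0.966  0.031]
 [ 0.     0.     0.     1.   ]] 289.3348152585552 [[-0.92  0.38 -0.    0.26]
 [ 0.38  0.92  0.    0.62]
 [ 0.    0.   -1.    0.4 ]
 [ 0.    0.    0.    1.  ]]
-0.35 [True, True, True, True]
-0.24999999999999997 [True, True, True, True]
-0.14999999999999997 [True, True, True, True]
-0.04999999999999993 [True, True, True, True]
0.050000000000000044 [True, True, True, True]
0.15000000000000002 [True, True, True, True]
0.2500000000000001 [True, True, True, True]
```

Run:
```python
from h import *
# tool z down, tool y along +-world x
for s in (1,-1):
    M=np.column_stack([[0,s,0],[s,0,0],[0,0,-1]]).astype(float)
    print(s,np.linalg.det(M),[np.round(kin.solve_ik(p,R.from_matrix(M).as_rotvec()),2).tolist() for p in ([.5,-.1,.42],[.64,-.25,.2],[.52,-.2,.2],[.6,-.03,.25])])
s=-1;M=np.column_stack([[0,s,0],[s,0,0],[0,0,-1]]).astype(float)
r.gripper_to(.05); print(r.tips_ahead)
for k,pos in enumerate(([.53,-.10,.42],[.47,-.22,.33])):
    r.movep(pos,R.from_matrix(M).as_rotvec()); r.wait(.2)
    c=viewer.camera_model("wrist"); p,d=viewer.grab_frame("wrist")
    np.savez(f"pics/w{k}.npz",p=p,d=d,K=c["intrinsics"],T=c["camera_from_world"]); cv2.imwrite(f"pics/w{k}.png",p[:,:,::-1])
    W=cloud("wrist",d,dict(intrinsics=c["intrinsics"],camera_from_world=c["camera_from_world"]))
    im,z=ortho(W,p,.36,.76,-.42,.12,.0015)
    for t in ["bar","shim","stand"]:
        for o in models.outline_of(t,"wrist"):
            q=W[o["mask"]]; print(k,t,round(o["p"],2),np.round(np.nanmedian(q,0),3),int(o["mask"].sum()))
    np.savez(f"pics/o{k}.npz",im=im,z=z); cv2.imwrite(f"pics/o{k}.png",cv2.resize(im[:,:,::-1],None,fx=2,fy=2,interpolation=0))
print(r.get_t(),r.get_wrist_force())
a,b=cv2.imread("pics/w0.png"),cv2.imread("pics/w1.png")
cv2.imwrite("pics/w01.png",cv2.resize(np.vstack([a,b]),(400*1,600)))
```

```text
1 1.0 [[-0.4, -0.1, 1.96, -0.0, 1.28, -0.4], [-0.52, 0.53, 1.66, -0.0, 0.96, -0.52], [-0.55, 0.29, 1.99, -0.0, 0.86, -0.55], [-0.22, 0.3, 1.87, -0.0, 0.98, -0.22]]Traceback (most recent call last):
  File "<stdin>", line 5, in <module>
    return _wrapfunc(a, 'round', decimals=decimals, out=out)
    return _wrapit(obj, method, *args, **kwds)
    result = getattr(arr, method)(*args, **kwds)
TypeError: unsupported operand type(s) for *: 'NoneType' and 'float'
```

Run:
```python
from h import *
s=1;M=np.column_stack([[0,s,0],[s,0,0],[0,0,-1]]).astype(float)
r.gripper_to(.05); print(r.tips_ahead)
for k,pos in enumerate(([.53,-.08,.42],[.50,-.19,.33])):
    r.movep(pos,R.from_matrix(M).as_rotvec()); r.wait(.2)
    c=viewer.camera_model("wrist"); p,d=viewer.grab_frame("wrist")
    np.savez(f"pics/w{k}.npz",p=p,d=d,K=c["intrinsics"],T=c["camera_from_world"]); cv2.imwrite(f"pics/w{k}.png",p[:,:,::-1])
    W=cloud("wrist",d,dict(intrinsics=c["intrinsics"],camera_from_world=c["camera_from_world"]))
    im,z=ortho(W,p,.36,.76,-.42,.12,.0015)
    for t in ["bar","shim","stand"]:
        for o in models.outline_of(t,"wrist"):
            q=W[o["mask"]]; print(k,t,round(o["p"],2),np.round(np.nanmedian(q,0),3),int(o["mask"].sum()))
    np.savez(f"pics/o{k}.npz",im=im,z=z); cv2.imwrite(f"pics/o{k}.png",cv2.resize(im[:,:,::-1],None,fx=2,fy=2,interpolation=0))
print(r.get_t(),r.get_wrist_force())
```

```text
0.1734
0 bar 0.98 [ 0.633 -0.104  0.007] 1823
0 shim 0.89 [ 0.332 -0.105  0.024] 2705
0 shim 0.77 [ 0.454 -0.261  0.024] 204
0 shim 0.64 [ 0.327 -0.212  0.021] 603
0 shim 0.2 [ 0.633 -0.104  0.007] 1901
0 stand 0.57 [ 0.513 -0.137  0.012] 8212
1 bar 0.57 [ 0.633 -0.146  0.007] 6525
1 shim 0.95 [ 0.331 -0.107  0.024] 5785
1 shim 0.66 [ 0.432 -0.216  0.024] 2405
1 shim 0.61 [ 0.329 -0.247  0.024] 4156
1 stand 0.69 [ 0.513 -0.132  0.012] 15750
5.7417 [-0.39160959  0.1096626  -0.09141545]
```

View pics/w0.png

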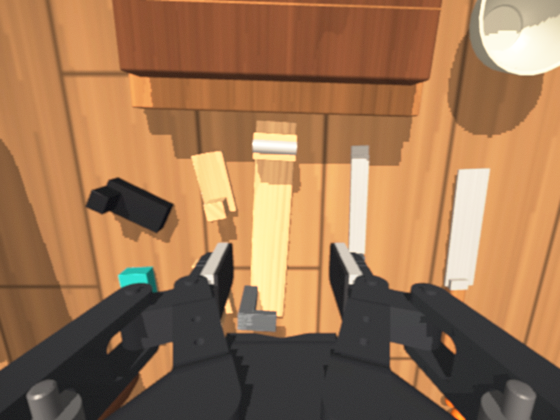

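View pics/o0.png

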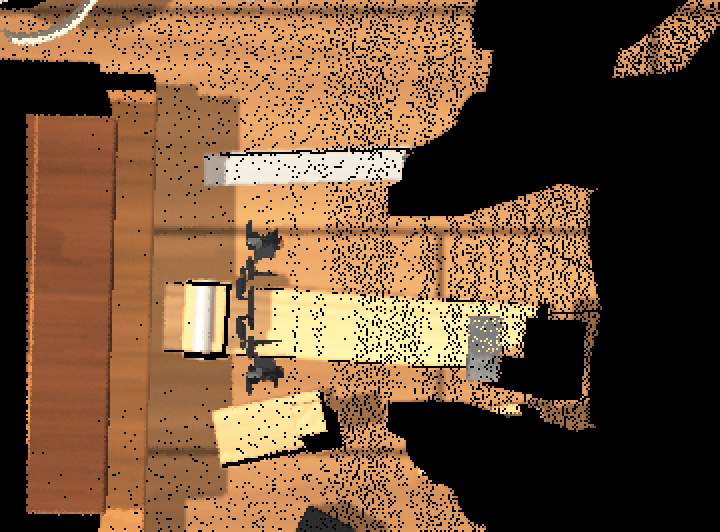

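The wrist view shows the plinth ledge along the top, with the ridge at (275,147) and the hook at (257,312), its lip open to the right (+x). The bar blade is at (359,200) and the thin shim at (213,185). In the ortho map the ridge is at about (0.520,−0.032) and the lip at y≈−0.243. They are 0.211 m apart, which matches the given 0.212.

Run:
```python
from h import *
np.set_printoptions(precision=4,suppress=True)
for k in (0,1):
    a=np.load(f"pics/w{k}.npz");W=cloud("",a["d"],dict(intrinsics=a["K"],camera_from_world=a["T"]));P=W.reshape(-1,3);P=P[np.isfinite(P[:,0])]
    col=a["p"].reshape(-1,3)[np.isfinite(W.reshape(-1,3)[:,0])].astype(float)
    def sel(x0,x1,y0,y1,z0,z1): 
        m=(P[:,0]>x0)&(P[:,0]<x1)&(P[:,1]>y0)&(P[:,1]<y1)&(P[:,2]>z0)&(P[:,2]<z1); return P[m]
    def rect(q,n):
        if len(q)<20: return print(k,n,"few",len(q))
        (c,s,an)=cv2.minAreaRect(q[:,:2].astype(np.float32)); print(k,n,len(q),"c",np.array(c),"size",np.array(s),"ang",round(an,2),"z",np.round(np.median(q[:,2]),4))
    def edge(q,n,lo=True):
        if len(q)<50: return print(k,n,"few")
        b=np.round(q[:,0]/.006).astype(int); pts=[]
        for i in np.unique(b):
            y=q[b==i,1]; 
            if len(y)>4: pts.append((i*.006,np.percentile(y,2 if lo else 98)))
        pts=np.array(pts); f=np.polyfit(pts[:,0]-.52,pts[:,1],1); res=np.polyval(f,pts[:,0]-.52)-pts[:,1]
        g=abs(res)<.003; f=np.polyfit(pts[g,0]-.52,pts[g,1],1); print(k,n,"y@.52",f[1],"slope",f[0],"x",q[:,0].min(),q[:,0].max(),"z",np.median(q[:,2]),g.sum(),len(g))
    edge(sel(.3,.75,-.02,.06,.026,.034),"ledge front")
    edge(sel(.3,.75,-.02,.06,.026,.034),"ledge rear",False)
    edge(sel(.3,.75,.0,.08,.055,.08),"block front face")
    edge(sel(.3,.75,.0,.15,.082,.1),"block top")
    rect(sel(.45,.6,-.06,-.005,.044,.06),"ridge+fulcr")
    q=sel(.45,.6,-.06,-.005,.0505,.056);rect(q,"ridge top");
    rect(sel(.47,.57,-.22,-.06,.008,.016),"bed")
    rect(sel(.45,.56,-.28,-.22,.07,.09),"lip")
    rect(sel(.60,.66,-.2,-.0,.003,.012),"blade")
    rect(sel(.60,.66,-.4,-.0,.015,.026),"handle")
    rect(sel(.39,.47,-.3,-.17,.019,.029),"shimB slab")
    rect(sel(.38,.48,-.32,-.17,.048,.060),"shimB tab")
    rect(sel(.39,.47,-.15,-.03,.006,.018),"shimA slab")
    rect(sel(.39,.47,-.15,-.03,.036,.048),"shimA tab")
    t=sel(.54,.58,-.2,-.06,-.01,.008); print("table z",np.median(t[:,2]) if len(t) else None)
# top camera cross-check
a=np.load("pics/top0.npz");W=cloud("top",a["d"]);im=a["p"]
P=W.reshape(-1,3)
for n,b in dict(shB=(.38,.48,-.32,-.17,.019,.029),tabB=(.38,.48,-.32,-.17,.048,.06),bar=(.60,.67,-.42,0,.004,.012),hand=(.60,.67,-.42,0,.015,.03)).items():
    q=P[(P[:,0]>b[0])&(P[:,0]<b[1])&(P[:,1]>b[2])&(P[:,1]<b[3])&(P[:,2]>b[4])&(P[:,2]<b[5])]
    if len(q)>5:print("top",n,len(q),cv2.minAreaRect(q[:,:2].astype(np.float32)),np.median(q,0))
```

```text
0 ledge front y@.52 0.0077867555481760786 slope -0.02878339042039332 x 0.3527351279441998 0.6922950126622431 z 0.029925269450005093 57 57
0 ledge rear y@.52 0.040031625507643276 slope -0.03002381350385766 x 0.3527351279441998 0.6922950126622431 z 0.029925269450005093 56 57
0 block front face y@.52 0.036742316200138736 slope -0.028795979678783407 x 0.3764673032838685 0.7497640151853224 z 0.06646771184978797 20 53
0 block top y@.52 0.037526877218946535 slope -0.028391741046199803 x 0.37383125262079164 0.6741445704566352 z 0.08852396466274454 51 51
0 ridge+fulcr 1122 c [ 0.5208 -0.0331] size [0.0299 0.0499] ang 86.65 z 0.0474
0 ridge top 353 c [ 0.5206 -0.033 ] size [0.0123 0.0494] ang 86.31 z 0.0514
0 bed 4039 c [ 0.5144 -0.14  ] size [0.1621 0.0502] ang 86.58 z 0.0121
0 lip 812 c [ 0.4983 -0.2435] size [0.0254 0.0479] ang 86.91 z 0.0799
0 blade 1781 c [ 0.6324 -0.0945] size [0.0283 0.1812] ang 4.58 z 0.0069
0 handle few 9
0 shimB slab 90 c [ 0.4346 -0.2294] size [0.0167 0.0894] ang 31.77 z 0.024
0 shimB tab 31 c [ 0.4617 -0.2478] size [0.0497 0.0077] ang 52.01 z 0.0534
0 shimA slab 15
[... 895 characters left out ...]
1.19 z 0.0119
1 shimA tab 781 c [ 0.446 -0.112] size [0.0241 0.0221] ang 10.86 z 0.0419
table z -4.481596622851747e-05
top shB 286 ((0.4454939067363739, -0.2296513319015503), (0.06299832463264465, 0.08102697134017944), 9.83680534362793) [ 0.4314 -0.2276  0.0251]
top tabB 70 ((0.4542345404624939, -0.2560373842716217), (0.05828741937875748, 0.02521020732820034), 20.726966857910156) [ 0.4389 -0.2611  0.0537]
top bar 805 ((0.6350207924842834, -0.2102012038230896), (0.4179530441761017, 0.06990567594766617), 89.98953247070312) [ 0.6333 -0.1492  0.0062]
top hand 372 ((0.6397373080253601, -0.22101041674613953), (0.020756084471940994, 0.3023838996887207), 2.5205600261688232) [ 0.6414 -0.2787  0.0206]
```

View pics/w1.png

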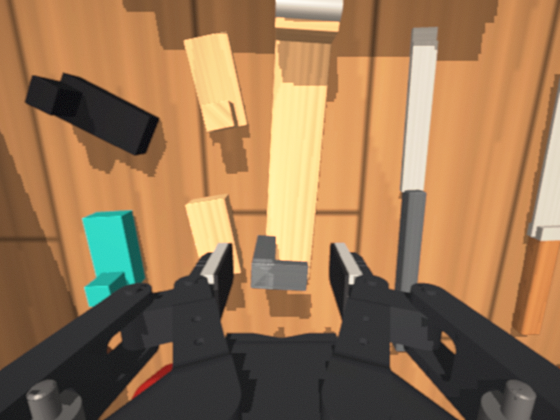

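The measured sizes agree with the given ones: slab 40x82, handle 190x18.7, bed z 12, lip z 80, and ridge to lip 0.212. The thick shim is the far one (z 24) at (0.4315,−0.232). I'll grasp the bar now.

```bash
cat >> h.py <<'E'
M0=np.array([[0,1,0],[1,0,0],[0,0,-1.]]).T   # tool x=obj y, tool y=obj x, tool z=-obj z
S=np.array([.5207,-.0331]); SY=np.radians(-3.4)   # stand origin, yaw
B0=np.array([.6374,-.2179,0]); BY=np.radians(1.8)  # bar as found
SH=np.array([.4315,-.232,0]); SHY=np.radians(9.57)
PY=np.radians(-1.65); E0=np.array([.5235,.0370,.03])   # plinth yaw, edge point
SG,HH=-.045,.1765                # grasp along the bar, TCP height over underside
def tool(C,yaw,th,off):
    Rb=R.from_euler("z",yaw)*R.from_euler("x",-th)
    return C+Rb.apply(off),(Rb*R.from_matrix(M0)).as_rotvec()
def bar(C,yaw,th=0): return tool(np.asarray(C,float),yaw,th,[0,SG,HH])
def onridge(off,yrel,thdeg,sc,hover=0):
    "bar with underside tangent to ridge at bar coordinate sc; off = stand x of the bar line at the ridge; yrel/th in deg"
    th=np.radians(thdeg); yaw=SY+np.radians(yrel); rs=R.from_euler("z",SY)
    p=np.r_[S,.044]+rs.apply([off,0,0]); Rb=R.from_euler("z",yaw)*R.from_euler("x",-th)
    C=p+Rb.apply([0,-sc,.008+hover]); return bar(C,yaw,th)
def say(*a): print(round(r.get_t(),2),*a,"F",np.round(r.get_wrist_force(),1),"pos",np.round(r.get_ee_pos(),4),"op",round(r.get_opening(),4))
E
python3 - <<'E'
from h import *
r.gripper_to(.045,120)
p,q=bar(B0+[0,0,.08],BY); r.movep(p,q)
p,q=bar(B0,BY); r.move_straight(p,q,.1); say("down")
r.gripper_to(0.0,120); say("gripped",r.get_gripper_force())
p,q=bar(B0+[0,0,.10],BY); r.move_straight(p,q,.15); r.wait(.2); say("up",r.get_torque())
c=viewer.camera_model("wrist"); f,d=viewer.grab_frame("wrist"); W=cloud("",d,c)
cv2.imwrite("pics/w2.png",f[:,:,::-1]); np.savez("pics/w2.npz",p=f,d=d,K=c["intrinsics"],T=c["camera_from_world"])
P=W.reshape(-1,3);b=B0+[0,0,.1]
L=R.from_euler("z",-BY).apply(P-b)
m=(abs(L[:,0])<.03)&(L[:,1]>.045)&(L[:,1]<.2)&(L[:,2]>-.03)&(L[:,2]<.04); q=L[m]
bl=q[(q[:,1]<.165)]; print(m.sum(),"z fit",np.polyfit(bl[:,1],bl[:,2],1),"x fit",np.polyfit(bl[:,1],bl[:,0],1),"tip y",q[:,1].max())
E
```

```text
7.64 down F [1.1 0.3 0.3] pos [ 0.6392 -0.2631  0.1772] op 0.0449
8.02 gripped 118.8555371761322 F [-0.1  0.4  6.1] pos [ 0.6395 -0.2631  0.1782] op 0.0142
9.03 up [-0.12403451  0.01174779  0.00966187] F [-0.1  0.5 -3.9] pos [ 0.6384 -0.2626  0.2745] op 0.015
3826 z fit [-0.00458753  0.00337779] x fit [ 0.00072688 -0.00206006] tip y 0.07467809168535837
```

Run:
```python
from h import *
a=np.load("pics/w2.npz");W=cloud("",a["d"],dict(intrinsics=a["K"],camera_from_world=a["T"]))
L=R.from_euler("z",-BY).apply(W.reshape(-1,3)-B0-[0,0,.1]);
for y in np.arange(-.02,.08,.01):
    q=L[(abs(L[:,1]-y)<.004)&(abs(L[:,0])<.05)&(L[:,2]>-.02)&(L[:,2]<.05)]
    t=q[abs(q[:,2]-np.median(q[:,2]))<.004] if len(q) else q
    if len(t): print(round(y,2),len(q),np.round([t[:,0].min(),t[:,0].max(),np.median(t[:,2])],4))
print(R.from_euler("z",-BY).apply(np.array(r.get_ee_pos())-B0-[0,0,.1]))
```

```text
-0.02 620 [-0.0108  0.0066  0.0162]
-0.01 669 [-0.0111  0.0069  0.0161]
0.0 702 [-0.011   0.0068  0.0161]
0.01 723 [-0.0107  0.007   0.0161]
0.02 797 [-0.0111  0.0069  0.0161]
0.03 868 [-0.0108  0.0067  0.0161]
0.04 794 [-0.0128  0.009   0.0032]
0.05 984 [-0.0131  0.009   0.0031]
0.06 1029 [-0.0128  0.0091  0.0031]
0.07 1102 [-0.013   0.009   0.0031]
[-0.00030647 -0.04482688  0.17492795]
```

View pics/w2.png

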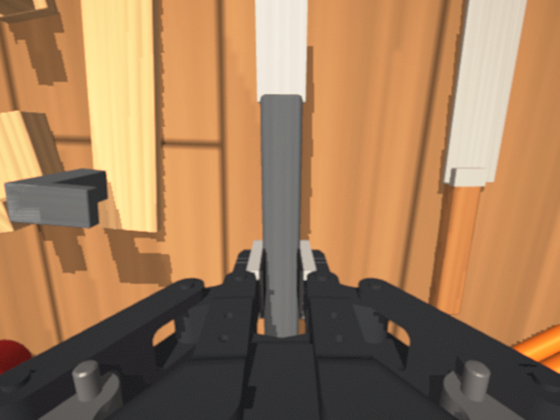

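The bar sits square in the pads. The camera has about a −1.7 mm bias in x and the arm sags about 2 mm under load, so I'll correct for both. Next is the insertion.

```bash
sed -i 's/^S=np.array(\[.5207,-.0331\])/S=np.array([.5224,-.0331])/; s/^SH=np.array(\[.4315/SH=np.array([.4332/; s/SG,HH=-.045,.1765/SG,HH=-.045,.178/' h.py
cat >> h.py <<'E'
UP=np.array([0,0,.0018])   # sag when carrying the bar
E
python3 - <<'E'
from h import *
p,q=onridge(.006,7.5,12.5,.130,.05); r.movep(p+UP,q)
p,q=onridge(.006,7.5,12.5,.130,.0015); r.move_straight(p+UP,q,.1); r.wait(.2); say("pre, want",p,r.get_torque())
p,q=onridge(.006,7.5,12.5,.094,.001); r.move_straight(p+UP,q,.05); r.wait(.2); say("in, want",p,r.get_torque())
f,d=viewer.grab_frame("scene"); cv2.imwrite("pics/s3.png",cv2.resize(f[120:300,140:380,::-1],(800,600)))
E
```

```text
10.51 pre, want [ 0.53770337 -0.16339182  0.26493243] [ 0.13374665  0.03713456 -0.00399138] F [ 0.1 -0.7 -4.4] pos [ 0.5381 -0.1635  0.2677] op 0.015
11.57 in, want [ 0.53519821 -0.12844306  0.25665246] [0.17478035 0.04478    0.01443773] F [ 0.4 -0.1 -4.5] pos [ 0.5353 -0.1287  0.2586] op 0.0147
```

View pics/s3.png

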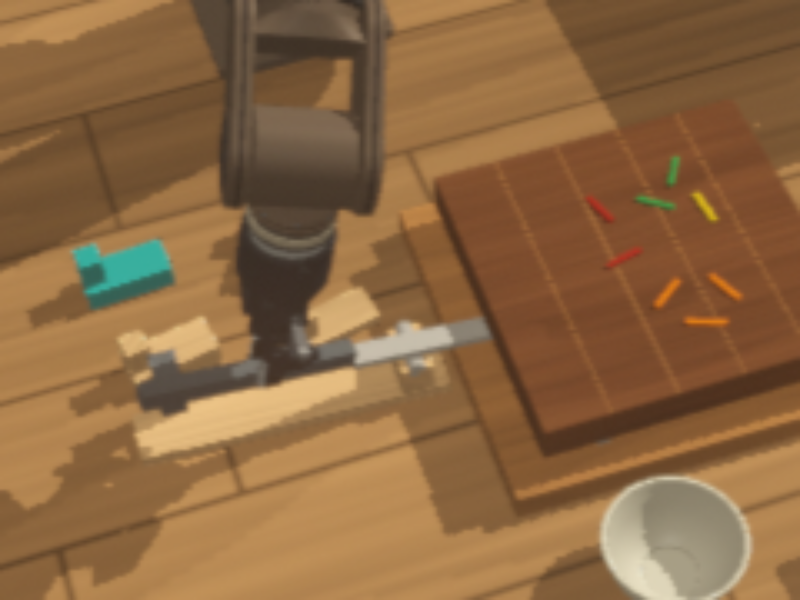

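The blade spans the ridge and its tip has entered under the edge; the handle is on the +x side of the hook. There is no contact force yet, so I'll lever in small pitch steps.

```bash
cat >> h.py <<'E'
def lift():
    "edge lift from the top camera (m above as-found), block top front strip"
    f,d=viewer.grab_frame("top"); W=cloud("top",d); a=np.load("pics/top0.npz"); W0=cloud("top",a["d"])
    out=[]
    for w in (W0,W):
        m=(w[...,1]>.045)&(w[...,1]<.075)&(w[...,2]>.075)&(w[...,2]<.125)&((abs(w[...,0]-.44)<.04)|(abs(w[...,0]-.61)<.04)); out.append(np.median(w[...,2][m]))
    return round(out[1]-out[0],4)
E
python3 - <<'E'
from h import *
for th in (12,9,6,3,0,-1.2,-2.3):
    p,q=onridge(.006,7.5,th,.094,0); r.move_straight(p,q,.06)
    say(th,"err",np.round(np.array(r.get_ee_pos())-p,4),"tq",np.round(r.get_torque(),2))
    F=r.get_wrist_force()
    if abs(F[2])>25: print("STOP"); break
r.wait(.3); say("held","lift",lift(),"err",np.round(np.array(r.get_ee_pos())-p,4))
E
```

```text
11.88 12 err [ 0.0001 -0.0003 -0.    ] tq [ 0.33 -0.05 -0.06] F [-0.1  0.7 -2.9] pos [ 0.5354 -0.1308  0.2548] op 0.0147
12.22 9 err [-0.      0.0001 -0.0001] tq [ 0.43 -0.04  0.01] F [ 0.9  1.2 -3.5] pos [ 0.5361 -0.1412  0.2494] op 0.0149
12.57 6 err [0.0002 0.0006 0.0006] tq [0.68 0.11 0.02] F [-1.4  5.6  1.2] pos [ 0.5371 -0.1514  0.2441] op 0.0147
12.93 3 err [0.0002 0.0008 0.0005] tq [0.87 0.16 0.05] F [-0.9  7.6  1.4] pos [ 0.5378 -0.1614  0.2375] op 0.0147
13.28 0 err [0.0002 0.0011 0.0006] tq [1.03 0.11 0.06] F [-0.5  7.6  2.7] pos [ 0.5386 -0.171   0.2306] op 0.0149
13.53 -1.2 err [0.0002 0.0013 0.0007] tq [1.06 0.12 0.07] F [-0.7  7.9  2.5] pos [ 0.5388 -0.1747  0.2278] op 0.015
13.78 -2.3 err [0.0003 0.0014 0.0008] tq [1.12 0.07 0.09] F [-0.7  9.1  2.1] pos [ 0.5392 -0.1781  0.2251] op 0.015
14.12 held lift 0.0125 err [0.0003 0.0015 0.0009] F [-0.9  8.2  1.5] pos [ 0.5391 -0.178   0.2252] op 0.0148
```

```bash
cat >> h.py <<'E'
def barfit(off,yrel):
    "handle-top and blade-top fit in stand frame (y,z) using wrist cam"
    c=viewer.camera_model("wrist"); f,d=viewer.grab_frame("wrist"); W=cloud("",d,c).reshape(-1,3)+[.0017,0,0]
    rs=R.from_euler("z",-SY); L=rs.apply(W-np.r_[S,0])
    xl=off-np.tan(np.radians(yrel))*L[:,1]; a=(abs(L[:,0]-xl)<.006)
    h=L[a&(L[:,1]>-.12)&(L[:,1]<-.068)&(L[:,2]>.055)&(L[:,2]<.11)]
    b=L[a&(L[:,1]>-.05)&(L[:,1]<-.012)&(L[:,2]>.045)&(L[:,2]<.09)]
    for n,q in (("handle",h),("blade",b)):
        if len(q)>30:
            k=np.polyfit(q[:,1],q[:,2],1); print(n,len(q),"pitch",round(np.degrees(np.arctan(-k[0])),2),"z at keeper",round(np.polyval(k,-.212),4),"z at ridge",round(np.polyval(k,0),4),"x mean",round(q[:,0].mean(),4))
E
python3 - <<'E'
from h import *
barfit(.006,7.5)
p,q=onridge(.006,7.5,-3.2,.094,0); r.move_straight(p,q,.05);r.wait(.2); say("lift",lift()); barfit(.006,7.5)
E
```

```text
handle 3112 pitch -1.88 z at keeper 0.0647 z at ridge 0.0716 x mean 0.0182
blade 2190 pitch -1.83 z at keeper 0.0519 z at ridge 0.0587 x mean 0.0105
14.68 lift 0.0139 F [-0.3  9.1  3.2] pos [ 0.5394 -0.1807  0.2229] op 0.015
handle 3109 pitch -2.84 z at keeper 0.0612 z at ridge 0.0718 x mean 0.0182
blade 2180 pitch -2.77 z at keeper 0.0484 z at ridge 0.0587 x mean 0.0105
```

Run:
```python
from h import *
for o,y in ((.0055,5),(.005,2.5),(.0045,.5),(.004,-1)):
    p,q=onridge(o,y,-3.2,.094,0); r.move_straight(p,q,.06); say(y,"err",np.round(np.array(r.get_ee_pos())-p,4))
    if np.abs(r.get_wrist_force()).max()>25: print("STOP"); break
barfit(.004,-1)
p,q=onridge(.004,-1,-1.3,.094,0); r.move_straight(p,q,.05); r.wait(.2); say("raised","lift",lift(),"tq",np.round(r.get_torque(),2)); barfit(.004,-1)
```

```text
14.99 5 err [0.0003 0.0013 0.0012] F [-0.1  8.4  2.4] pos [ 0.5324 -0.1813  0.2231] op 0.0147
15.26 2.5 err [0.0003 0.001  0.0012] F [-0.7  6.5  2.4] pos [ 0.5254 -0.1815  0.2232] op 0.0149
15.51 0.5 err [0.0004 0.0008 0.0013] F [-0.   6.3  2.6] pos [ 0.5197 -0.1816  0.2233] op 0.015
15.76 -1 err [0.0005 0.0006 0.0014] F [-0.9  4.9  2.8] pos [ 0.5155 -0.1814  0.2234] op 0.0151
handle 3158 pitch -2.56 z at keeper 0.0622 z at ridge 0.0717 x mean 0.0024
blade 2094 pitch -2.25 z at keeper 0.0501 z at ridge 0.0585 x mean 0.0034
16.36 raised lift 0.0111 tq [0.67 0.07 0.51] F [-0.4  4.8  3.6] pos [ 0.5155 -0.1761  0.227 ] op 0.0152
handle 3165 pitch -1.1 z at keeper 0.0675 z at ridge 0.0716 x mean 0.0024
blade 2080 pitch -0.99 z at keeper 0.0549 z at ridge 0.0585 x mean 0.0034
```

```bash
cat >> h.py <<'E'
def shim(C,yaw,sg=-.033,hh=.204): return tool(np.asarray(C,float),yaw,0,[0,sg,hh])
def inplinth(x,dy,z): # plinth x, y relative to edge, height
    return np.r_[E0[:2],z]+[.0017,0,0]+R.from_euler("z",PY).apply([x,dy,0])
E
python3 - <<'E'
from h import *
p,q=onridge(.004,-1,-.6,.094,0); r.move_straight(p,q,.05); say("at lip")
r.gripper_to(.04,60); r.wait(.3); say("released","lift",lift()); barfit(.004,-1)
r.move_straight(np.array(r.get_ee_pos())+[0,0,.1],None,.2); say("lift",lift())
p,q=shim(SH+[0,0,.1],SHY); r.movep(p,q)
c=viewer.camera_model("wrist"); f,d=viewer.grab_frame("wrist"); cv2.imwrite("pics/w4.png",f[:,:,::-1])
L=R.from_euler("z",-SHY).apply(cloud("",d,c).reshape(-1,3)+[.0017,0,0]-SH)
for z0,z1 in((.019,.029),(.048,.06)):
    t=L[(abs(L[:,0])<.04)&(abs(L[:,1])<.06)&(L[:,2]>z0)&(L[:,2]<z1)]; print(len(t),np.round(np.r_[t.min(0),t.max(0)],4) if len(t) else "")
E
```

```text
16.66 at lip F [-1.   4.1  2.4] pos [ 0.5157 -0.1739  0.2287] op 0.0148
17.38 released lift 0.0104 F [ 0.4  0.2 -1.1] pos [ 0.5156 -0.1739  0.2286] op 0.0399
handle 3157 pitch -0.37 z at keeper 0.0702 z at ridge 0.0716 x mean 0.0024
blade 2094 pitch -0.28 z at keeper 0.0575 z at ridge 0.0586 x mean 0.0034
18.12 lift 0.0104 F [ 0.3 -0.4 -0.2] pos [ 0.515  -0.1735  0.3267] op 0.0401
3796 [-0.0201 -0.0414  0.0198  0.0399  0.0405  0.0286]
903 [-0.012  -0.0417  0.048   0.0399 -0.019   0.0598]
```

The bar is trapped: handle top is at 70.2 mm against the lip and the edge is still up with the fingers off. The shim measures exactly where expected, so I'll pick it up and insert it.

Run:
```python
from h import *
p,q=shim(SH,SHY); r.move_straight(p,q,.12); say("down",p)
r.gripper_to(0,45); say("grip")
p,q=shim(SH+[0,0,.12],SHY); r.move_straight(p,q,.2); say("up")
C=inplinth(.075,-.062,.09); p,q=shim(C,PY); r.movep(p,q)
c=viewer.camera_model("wrist"); f,d=viewer.grab_frame("wrist"); cv2.imwrite("pics/w5.png",f[:,:,::-1])
W=cloud("",d,c).reshape(-1,3)+[.0017,0,0]; pos=np.array(r.get_ee_pos())
L=R.from_euler("z",-PY).apply(W-(pos-R.from_euler("z",PY).apply([0,-.033,.204])))
t=L[(abs(L[:,0])<.03)&(L[:,1]<.06)&(L[:,1]>-.015)&(L[:,2]>.015)&(L[:,2]<.032)]; print("slab in grip",len(t),np.round(np.r_[t.min(0),t.max(0),np.median(t,0)],4),np.polyfit(t[:,1],t[:,2],1))
print(cv2.minAreaRect(t[:,:2].astype(np.float32)))
e=W[(W[:,2]>.055)&(W[:,2]<.13)&(W[:,1]>.0)&(W[:,1]<.1)&(W[:,0]<.7)]; print("block front",len(e),np.round(np.percentile(e[:,1],[1,5]),4) if len(e) else ""); l=W[(W[:,2]>.024)&(W[:,2]<.034)&(W[:,1]>-.02)&(W[:,1]<.06)]; print("ledge z",len(l),np.median(l[:,2]) if len(l) else "")
say("hover",p)
```

```text
19.72 down [ 0.43868633 -0.26454075  0.204     ] F [-18.5  14.   39.9] pos [ 0.44   -0.2642  0.2095] op 0.0402
20.0 grip F [-1.9  4.  23.9] pos [ 0.4416 -0.2656  0.2093] op 0.0235
20.75 up F [-1.  -0.1 -0.7] pos [ 0.4384 -0.264   0.3223] op 0.0229
slab in grip 8081 [-0.0232 -0.015   0.0159  0.019   0.0435  0.0207 -0.0018  0.0161  0.0182] [0.00316431 0.01819559]
((-0.0020529162138700485, 0.013501107692718506), (0.04024362564086914, 0.0586138479411602), 2.592527389526367)
block front 38544 [0.0019 0.0094]
ledge z 16739 0.029970973037272614
21.82 hover [ 0.59743348 -0.06012016  0.294     ] F [ 0.4  0.  -0.8] pos [ 0.597  -0.0612  0.2935] op 0.0229
```

```bash
cat >> h.py <<'E'
def shim_at(dy,z,x=.075):
    C=inplinth(x,dy,z); return C+R.from_euler("z",PY).apply([0,-.0355,.2098]),(R.from_euler("z",PY-.0452)*R.from_matrix(M0)).as_rotvec()
E
python3 - <<'E'
from h import *
print("lift",lift())
p,q=shim_at(-.062,.0325); r.move_straight(p,q,.1); r.wait(.15); say("ledge",p)
p,q=shim_at(-.012,.0325); r.move_straight(p,q,.06); r.wait(.3); say("under",p)
F0=np.mean([r.get_wrist_force() for _ in range(5)],0); dy=-.012
while dy<.018:
    dy+=.001; p,q=shim_at(dy,.0325); r.move_straight(p,q,.02); F=np.array(r.get_wrist_force())-F0
    if np.hypot(F[0],F[1])>2.5 or abs(F[2])>6:
        r.wait(.15); F=np.array(r.get_wrist_force())-F0; print("feel",round(dy,4),F.round(1))
        if -F[1]>2.5 or abs(F[2])>6: break
say("dy",round(dy,4),F.round(2),"err",(np.array(r.get_ee_pos())-p).round(4))
E
```

```text
lift 0.0103
22.68 ledge [ 0.59736149 -0.06261912  0.2423    ] F [ 0.1  0.2 -0.5] pos [ 0.5978 -0.0627  0.2433] op 0.0234
23.97 under [ 0.59880119 -0.01263985  0.2423    ] F [-0.1  0.6  0.4] pos [ 0.5988 -0.0129  0.2423] op 0.0233
feel 0.015 [-0.8 -4.5  1. ]
30.87 dy 0.015 [-0.79 -4.51  1.01] err [ 0.0001 -0.0004  0.0002] F [-0.9 -3.9  1.4] pos [0.5997 0.0139 0.2425] op 0.0236
```

Run:
```python
from h import *
z=.0325
while z>.0285:
    z-=.0005; p,q=shim_at(.0155,z); r.move_straight(p,q,.02); F=r.get_wrist_force()
    if F[2]>4: break
r.wait(.1); say("z",z,np.round(F,1))
r.gripper_to(.045,45); r.wait(.1); say("open")
r.move_straight(np.array(r.get_ee_pos())+[0,-.003,.06],None,.12); r.wait(.15)
c=viewer.camera_model("wrist"); f,d=viewer.grab_frame("wrist"); cv2.imwrite("pics/w6.png",f[:,:,::-1])
W=cloud("",d,c).reshape(-1,3)+[.0017,0,0]; C=inplinth(.075,0,0); L=R.from_euler("z",-PY).apply(W-C)
t=L[(abs(L[:,0])<.03)&(L[:,1]<.0)&(L[:,1]>-.06)&(L[:,2]>.078)&(L[:,2]<.09)]; print("tab top",len(t),np.round(np.r_[np.percentile(t,[2],0)[0],np.percentile(t,[98],0)[0],np.median(t,0)],4),cv2.minAreaRect(t[:,:2].astype(np.float32)))
e=L[(L[:,2]>.09)&(L[:,2]<.11)&(L[:,1]>-.03)&(L[:,1]<.05)&(abs(L[:,0])<.05)]; print("block front",np.percentile(e[:,1],[1,3]).round(4),np.median(e[:,2]).round(4))
say("lift",lift())
```

```text
32.97 z 0.028499999999999998 [-1.2 -5.1  4.3] F [-2.2 -5.2  3.9] pos [0.6002 0.0141 0.2396] op 0.0231
33.41 open F [ 0.8 -0.3  0.7] pos [0.5995 0.0152 0.238 ] op 0.0451
tab top 1197 [-0.0102 -0.0271  0.0796  0.0126 -0.0058  0.0853  0.001  -0.0157  0.0839] ((0.001193741336464882, -0.016741015017032623), (0.023985153064131737, 0.022359615191817284), 0.08390683680772781)
block front [0.0023 0.0035] 0.0989
34.31 lift 0.0049 F [ 0.3  0.1 -0.1] pos [0.5992 0.0122 0.2968] op 0.0451
```

View pics/w6.png

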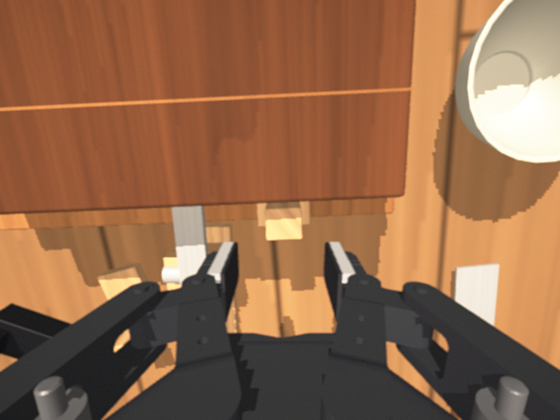

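The wrist view shows the shim tab at (283,228) in front of the edge, with the slab under the block and the bar still trapped at (188,240). The tab is square, its top is at 84 mm, and it sits 1–2 mm inside the expected home range. Block top front z is 0.0989, so the edge is still up. Next I'll regrasp the bar, press, swing it out and ease it down.

Run:
```python
from h import *
p0=np.array(r.get_ee_pos()); r.move_straight(p0+[0,0,.05],None,.25)
p,q=onridge(.004,-1,-.6,.094,0); r.gripper_to(.04,60)
r.movep(p+[0,0,.07],q); r.move_straight(p,q,.12); say("at bar",np.round(p,4))
r.gripper_to(0,120); r.wait(.1); say("grip"); 
for th in (-1.8,-3.2):
    p,q=onridge(.004,-1,th,.094,0); r.move_straight(p,q,.05)
r.wait(.1); say("pressed"); barfit(.004,-1)
```

```text
36.45 at bar [ 0.5156 -0.1739  0.2285] F [ 0.8 -0.5  0.8] pos [ 0.5161 -0.1737  0.2291] op 0.04
36.89 grip F [ 0.4 -0.3  4.1] pos [ 0.5162 -0.1741  0.2299] op 0.0145
37.51 pressed F [-0.2  0.9  5.9] pos [ 0.5154 -0.1821  0.2227] op 0.015
handle 3129 pitch -3.5 z at keeper 0.0588 z at ridge 0.0717 x mean 0.0024
blade 2060 pitch -3.27 z at keeper 0.0464 z at ridge 0.0585 x mean 0.0034
```

Run:
```python
from h import *
for o,y in ((.0045,1),(.005,3.5),(.006,7.5)):
    p,q=onridge(o,y,-3.2,.094,0); r.move_straight(p,q,.07)
say("swung"); barfit(.006,7.5)
for th in (-1,1,3,4.5,6,8,10,12.5):
    p,q=onridge(.006,7.5,th,.094,0.0006); r.move_straight(p,q,.05); say(th)
p,q=onridge(.006,7.5,12.5,.094,.001); r.move_straight(p,q,.05); r.wait(.1); say("clear?")
barfit(.006,7.5)
```

```text
38.38 swung F [-1.   0.9  5.5] pos [ 0.5393 -0.1823  0.2224] op 0.0146
handle 3113 pitch -3.67 z at keeper 0.0582 z at ridge 0.0718 x mean 0.0182
blade 2056 pitch -3.56 z at keeper 0.0454 z at ridge 0.0586 x mean 0.0106
38.76 -1 F [-1.6 -0.7  4.7] pos [ 0.5387 -0.1754  0.2288] op 0.0147
39.07 1 F [-0.  -1.2  5. ] pos [ 0.5382 -0.1691  0.2335] op 0.015
39.38 3 F [-1.3 -3.3  4.9] pos [ 0.5378 -0.1626  0.2382] op 0.0146
39.65 4.5 F [ 1.4 -1.4  1.1] pos [ 0.5371 -0.1569  0.2403] op 0.0145
39.92 6 F [ 0.7 -0.6 -2. ] pos [ 0.5365 -0.1515  0.2432] op 0.0148
40.23 8 F [ 0.6 -0.7 -0.9] pos [ 0.5361 -0.1446  0.2476] op 0.0149
40.54 10 F [ 0.7 -0.  -1.4] pos [ 0.5357 -0.1376  0.2516] op 0.0146
40.89 12.5 F [-0.1 -0.8 -1.5] pos [ 0.5351 -0.1286  0.2561] op 0.0144
41.24 clear? F [-0.   0.6 -1.8] pos [ 0.5351 -0.1285  0.2563] op 0.0148
handle 2975 pitch 12.17 z at keeper 0.1184 z at ridge 0.0727 x mean 0.0182
blade 2399 pitch 12.08 z at keeper 0.1048 z at ridge 0.0595 x mean 0.0103
```

The load left the bar between 4.5° and 6°, so the block is resting on the shim. I'll draw the bar out and lay it back where it was.

Run:
```python
from h import *
p,q=onridge(.006,7.5,12.5,.094,.003); r.move_straight(p,q,.05)
p,q=onridge(.006,7.5,12.5,.145,.003); r.move_straight(p,q,.08); say("out")
p,q=onridge(.006,7.5,12.5,.145,.06); r.move_straight(p,q,.15)
D=B0+[0,-.01,0]
p,q=bar(D+[0,0,.10],BY); r.movep(p,q)
p,q=bar(D+[0,0,.006],BY); r.move_straight(p,q,.12)
z=.006
while z>-.004:
    z-=.001; p,q=bar(D+[0,0,z],BY); r.move_straight(p,q,.03)
    if r.get_wrist_force()[2]>1: break
say("down",round(z,4))
r.gripper_to(.04,60); r.wait(.2); say("open")
p0=np.array(r.get_ee_pos()); r.move_straight(p0+[0,0,.12],None,.2); say("up")
r.movep(*bar([.53,-.06,.25],PY)); r.wait(.2)
c=viewer.camera_model("wrist"); f,d=viewer.grab_frame("wrist"); cv2.imwrite("pics/w7.png",f[:,:,::-1])
W=cloud("",d,c).reshape(-1,3)+[.0017,0,0]; L=R.from_euler("z",-PY).apply(W-inplinth(.075,0,0))
t=L[(abs(L[:,0])<.03)&(L[:,1]<.0)&(L[:,1]>-.06)&(L[:,2]>.078)&(L[:,2]<.088)]; print("tab",np.median(t,0).round(4),cv2.minAreaRect(t[:,:2].astype(np.float32)))
e=W[(W[:,1]>.045)&(W[:,1]<.07)&(W[:,2]>.08)&(W[:,2]<.12)];print("block front z",np.median(e[:,2]).round(4))
b=W[(W[:,0]>.6)&(W[:,0]<.67)&(W[:,1]<.0)&(W[:,2]>.004)&(W[:,2]<.012)];print("bar tip y",np.percentile(b[:,1],99.5).round(4) if len(b) else 0, len(b))
say("end")
```

```text
42.33 out F [ 0.3 -0.2 -3.8] pos [ 0.5385 -0.1777  0.2694] op 0.0143
45.64 down 0.001 F [-2.3  1.7  1.4] pos [ 0.639  -0.2729  0.1798] op 0.0148
46.21 open F [-0.1 -0.1  0.3] pos [ 0.6389 -0.2729  0.1791] op 0.0401
46.96 up F [-0.   0.1  0.6] pos [ 0.6384 -0.2726  0.2976] op 0.0398
tab [ 0.0003 -0.0173  0.0837] ((-0.002242710441350937, -0.01415182650089264), (0.02829354628920555, 0.05423116311430931), 89.93125915527344)
block front z 0.0939
bar tip y -0.0444 1746
48.15 end F [ 0.2 -0.2 -0.2] pos [ 0.5291 -0.1058  0.4269] op 0.0397
```

View pics/w7.png

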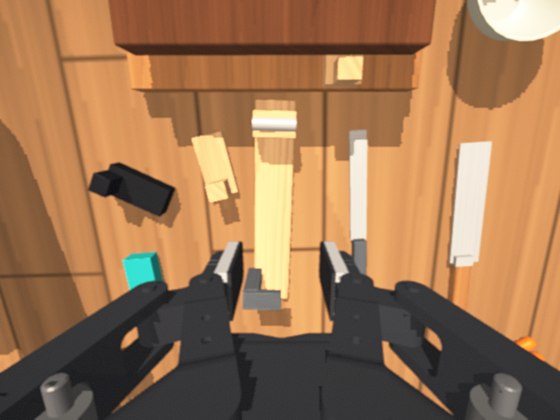

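Run:
```python
from h import *
r.gripper_to(.045); q=shim_at(0,.03)[1]; r.movep([.5992,.0122,.2968],q); r.wait(.2)
c=viewer.camera_model("wrist"); f,d=viewer.grab_frame("wrist")
W=cloud("",d,c).reshape(-1,3)+[.0017,0,0]; C=inplinth(.075,0,0); L=R.from_euler("z",-PY).apply(W-C)
t=L[(abs(L[:,0])<.03)&(L[:,1]<.0)&(L[:,1]>-.06)&(L[:,2]>.078)&(L[:,2]<.09)]; print("tab top",len(t),np.round(np.r_[np.percentile(t,[2],0)[0],np.percentile(t,[98],0)[0],np.median(t,0)],4),cv2.minAreaRect(t[:,:2].astype(np.float32)))
say("end")
```

```text
tab top 1177 [-0.0103 -0.0271  0.0801  0.0126 -0.0059  0.0852  0.0011 -0.0158  0.0839] ((0.0011367769911885262, -0.01661503314971924), (0.023958595469594002, 0.022289210930466652), 0.16240377724170685)
49.41 end F [ 0.2 -0.9  0.4] pos [0.5995 0.0111 0.2986] op 0.0447
```

The shim has not moved since the release: tab y is −0.0166 now against −0.0167 then. The fingers are clear, so I'll hand in.

Run:
```python
from h import *
print(job.finish_job())
```

```text
the job is handed in; nothing more can be done
None
```

The job is handed in at about 50 s of the 64 s; no verdict came back. The block rests level on the thick shim, which I felt meet the stop rail at about 5 N, and the bar lies clear of the block on the worktop. One thing could count against the run: when I lowered the gripper to pick up the shim, the wrist force read 39.9 N on its vertical axis (about 46 N in all). I think a finger linkage touched the keeper hook; if the gripper's body did, that is over its 40 N limit.

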